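# Load the sample tub and hold the mirror for the bench camera

## Task

Put the amber bottle, the green jar and the sample tube into the tub, the bottle and jar standing upright on its floor. Then turn the spring-loaded mirror by its blue grip until the tub's orange tag shows to the bench camera in the middle of the mirror, and finish while still holding the grip at that angle (let go and it springs back). Leave the other things on the bench where they are.

Things in the scene. Friction and masses are not known exactly. Their poses are not given: they have to be found in the camera images.
- bottle: Small amber glass bottle with blue screw cap and paper label, loose, standing upright. 40 mm diameter, 90 mm high; straight body up to about 55 mm, narrower neck and cap (20 mm) above. About 0.12 kg. Origin: centre of its underside, z up.
- jar: Small green glass jar with white lid, loose, standing upright. 50 mm diameter up to 25 mm height, narrowing to 41 mm above; lid 45 mm wide, from 39 mm to the top at 55 mm. About 0.10 kg. Origin: centre of its underside, z up.
- tube: Clear sample tube lying on the bench, with a red square cap (22 mm) at its +x end and a white square foot (22 mm) at its -x end; it does not roll. 102 mm long along its x axis, the clear barrel between the ends is 18 mm in diameter, its axis 11 mm above the underside. About 0.03 kg. Origin: centre of its underside, z up while it lies as at the start.
- tub: Pale open rectangular tub clamped to the bench (it does not move): 260 mm along its x, 180 mm along its y, 60 mm high, walls and floor 4 mm thick. Small clamps 8 mm high stick out 20 mm at both x ends. The orange tag stands on its +y wall. Origin: centre of its underside on the bench, z up.
- tag (a point): Centre of the round orange dot (28 mm) of the tag, 70 mm above the bench, facing outward along the tub's +y, at (80, 97, 70) mm in the tub's frame. Its white plate is 44 mm wide along the tub's x and has an orange strip along its top edge, 94 mm above the bench (the tub's rim is at 60 mm).
- mirror: Upright flat mirror, 80 x 76 mm, black frame (90 x 86), on a vertical axis through its origin (21 mm above the bench) and its face; mirror centre 90 mm up. x lies level along the face, the face looks along -y, z up. It rests on a stop and turns only counter-clockwise from above, to 1.5 rad; needed: 0.5 to 1.1. Return spring 0.02 N m at the stop, +0.06 N m per rad. The reflection turns twice that.
- mirror_grip (a point): Centre of the mirror's blue grip: an upright bar on the mirror's turning axis above the mirror, 44 mm along the mirror's x, 12 mm thick along its y, 32 mm high, centre 153 mm above the bench (top 169 mm, foot 137 mm; the mirror frame's top edge is at 133 mm). Axes as the mirror. To be pinched from above across its thickness and turned.
- lens (a point): Centre of the bench camera's front lens, 90 mm above the bench, 145 mm from the mirror's axis. The camera is a black box, 115 mm high, fixed on the same steel base as the mirror, looking level and straight at the mirror's axis. The base does not move.
- sight: Not an object: an imaginary pointer on the mirror's axis, 90 mm above the bench, turning with the mirror (twice as far). Its x axis is the level direction in which the camera's line of sight goes on after reflection at the middle of the mirror. The tag shows in the middle when this x axis, seen from above, points at it. z up.
- flask: Bystander: glass conical flask, 84 mm wide foot, 125 mm high. Origin: centre of its underside.
- beaker: Bystander: glass beaker, 70 mm wide, 85 mm high. Origin: centre of its underside.
- wash_bottle: Bystander: white wash bottle with blue cap and spout along its x, 64 mm wide, 178 mm high. Origin: centre of its underside.
- petri_dish: Bystander: closed flat round dish, 68 mm wide, 15 mm high. Origin: centre of its underside.
- scoop: Bystander: steel spoon, 160 mm long, lying on the bench. Origin: centre of its underside.
Not all that is in view belongs to the job. Of the things that look like the jar, take the one that is farthest from the robot's base at the start.

How it is judged:
By the outcome, as a careful person would: the job done as asked, in the order asked, and still so for the second after the job is handed in, while the arm keeps its last pose, push and grip.
It also fails if it takes over 72 s, if anything falls off the work surface, if the arm or the gripper's body presses on something with over 40 N, if the wrist force passes 120 N, or if a joint passes its speed limit or range.

## Robot

A 7-joint arm with a two-finger parallel gripper is mounted at the origin on the work surface. World frame = base frame: x ahead of the robot, y to its left, z up, the work surface at z = 0. Lengths are in m, angles in rad, forces in N, time in s.
With the tool pointing down it reaches from about 0.35 to 0.9 m from the base axis. Payload 8.1 kg.
Tool frame: the origin (TCP) lies at the very end of the fingers, on their centre line; the grasp point (between the pads) lies 19 mm behind it; z points along the fingers, y is the line along which they close (so a half turn about z gives the same grasp; the last joint's range is limited). The gripper opens to 92 mm and grips with 3 to 60 N. Pads are 19 mm wide; open, the fingers measure 130 mm over their backs; the gripper's body (75 mm by 190 mm) begins 47 mm behind the grasp point.
Start: joints at [1.097, 0.434, 0.025, 1.573, -0.012, 1.134, -0.075], TCP at [0.226, -0.583, 0.227] pointing down, gripper open.
Joint ranges: [-2.62, 2.62], [-0.44, 2.09], [-1.27, 1.32], [0.08, 2.57], [-1.32, 4.46], [0.12, 2], [-2.74, 2.74]. Speed limits (rad/s): [2.22, 2.22, 3.01, 3.01, 3.14, 3.14, 3.14].

## Interface

Orientations are given as a unit quaternion [x, y, z, w].
In Python, from workcell import sensors, capture, env gives the robot as it stands.
- The arm moves only by the tool move_arm, never from a script. Its argument "commands" is one flat list of numbers, 7 for each row, row after row: the shift along the tool's x, y, z in units of 0.4 m (1.0 is 0.4 m), then the turn, a rotation vector about the tool's x, y, z in units of pi rad (1.0 is pi rad), then the opening, from -1 (shut) to 1 (fully open), so that 0 is half open. A call has 1 to 20 rows; each row shifts and turns the commanded pose from where the row before left it, along the tool's axes as they then stand; what a row does not reach is not made up. A row lasts 1/12 s, in which the tool goes at most 41.7 mm and 7.16 degrees, less where a joint would pass 70% of its speed; a pose out of reach is approached as far as the arm can. A call with a number of a shift or a turn outside -1 to 1 is refused whole. A call with a gripper value outside its range is refused whole. The fingers move at their own pace and stop on an object; "grip_force" is the grip in N (left out, the last holds). Time passes only in rows, so rows that do not move let the fingers close. It gives the time, the measured TCP pose, the force, the opening and the grip force at its end, in the units of the state.
- sensors.read_state(): the state, without advancing time (a new reading comes with each control period).
- capture(name): name is "scene" or "side" or "wrist"; returns a dict with "frame" (384x512x3 uint8, blue, green, red), "mtx" (3x3 intrinsics, pixels), "T" (4x4, takes a point from camera to world coordinates); the wrist camera has in their place "tool_from_camera" (4x4, takes a point from camera to tool coordinates, whose origin is the TCP and whose axes are the flange's). Camera axes: x right, y up, looking along -z (the intrinsics and any distortion apply to the point x, -y, -z); pixel columns grow to the right and rows downward; lengths in m; the calibration is good to about 2 mm. A picture is of the moment at which its call begins: read the wrist's pose just before it. There is no depth.
- env.job_done(): hands the job in; it is judged then, once.
The state is a dict: "time_s": time; "joints": joint angles; "joint_velocities": joint speeds; "joint_torque": joint torques, N m; "position": TCP position; "orientation": TCP orientation; "wrist_force": force on the tool from outside, world axes, zero at the start; "wrist_torque": the same for the moment, N m; "width": opening from 0.0 (shut) to 1.0 (fully open); "grip_force": force on a finger pad.
Only numpy, scipy, OpenCV 4.12 (cv2) and the standard library are available. Lean on these libraries where they do the work, as an engineer would, in place of code of your own. Each camera call takes 0.05 s, during which the arm holds its last target. There are 200 camera calls.

## Working session

There is one attempt and no reset: what is moved stays moved. The work goes in short steps, Python scripts to look and compute and a tool call to move; the robot and the scene stay as the last step left them, time stands still between calls to the robot, and variables do not carry over. Pictures are saved under pics/ and viewed, at most 10 in all, crops included, and the job is handed in when it is done.

Besides the shell and the picture viewer there is one more tool, called after ">>>" as name(argument=value, ...) on one line, values as JSON. move_arm: Moves the arm, as the interface text tells. Shifts and turns lie within -1 to 1; 1 stands for 0.4 m of shift or pi rad of turn. Its arguments: {"type":"object","properties":{"commands":{"type":"array"},"grip_force":{"type":"number"}},"required":["commands"]}

```bash
mkdir -p pics; ls; cat > h.py <<'E'
import numpy as np, cv2
from workcell import sensors, capture, env
from scipy.spatial.transform import Rotation as R
def snap(n,save):
    s=sensors.read_state(); c=capture(n); cv2.imwrite(f'pics/{save}.png',c['frame'])
    if n=='wrist':
        T=np.eye(4);T[:3,:3]=R.from_quat(s['orientation']).as_matrix();T[:3,3]=s['position']
        T=T@np.array(c['tool_from_camera'])
    else: T=np.array(c['T'])
    np.savez(f'pics/{save}.npz',T=T,K=np.array(c['mtx'])); return c['frame']
def ray(save,u,v):
    z=np.load(f'pics/{save}.npz');K,T=z['K'],z['T']
    d=np.linalg.solve(K,[u,v,1.]); d=T[:3,:3]@np.array([d[0],-d[1],-d[2]])*1.
    # point (x,-y,-z) is the cv point -> camera point = (cx,-cy,-cz)
    return T[:3,3],d/np.linalg.norm(d)
def onz(save,u,v,h):
    o,d=ray(save,u,v); return o+d*(h-o[2])/d[2]
def proj(save,p):
    z=np.load(f'pics/{save}.npz');K,T=z['K'],z['T']
    q=np.linalg.inv(T)@np.append(p,1); q=K@np.array([q[0],-q[1],-q[2]]); return q[:2]/q[2]
E
python3 - <<'E'
from h import *
a=snap('scene','s0');b=snap('side','d0');c=snap('wrist','w0')
for n in('s0','d0','w0'): z=np.load(f'pics/{n}.npz');print(n,z['T'].round(3).tolist(),z['K'].round(1).tolist())
print(sensors.read_state())
print(capture('scene').keys())
for n,i in(('s0',a),('d0',b)): cv2.imwrite(f'pics/{n}b.png',cv2.resize(i,(800,600),interpolation=cv2.INTER_CUBIC))
E
```

```text
pics
s0 [[0.555, -0.7, 0.45, 0.994], [0.832, 0.463, -0.307, -0.349], [0.006, 0.544, 0.839, 1.051], [0.0, 0.0, 0.0, 1.0]] [[370.7, 0.0, 252.7], [0.0, 370.7, 190.0], [0.0, 0.0, 1.0]]
d0 [[-0.996, 0.047, -0.073, 0.422], [-0.086, -0.662, 0.745, 0.843], [-0.013, 0.748, 0.663, 0.862], [0.0, 0.0, 0.0, 1.0]] [[351.1, 0.0, 248.1], [0.0, 351.1, 194.9], [0.0, 0.0, 1.0]]
w0 [[0.363, 0.894, 0.263, 0.297], [-0.932, 0.349, 0.101, -0.555], [-0.002, -0.282, 0.959, 0.384], [0.0, 0.0, 0.0, 1.0]] [[268.0, 0.0, 257.1], [0.0, 268.0, 195.1], [0.0, 0.0, 1.0]]
{'time_s': 0.15, 'joints': array([ 1.09737412,  0.43507831,  0.02498759,  1.57389688, -0.01160336,
        1.13400653, -0.07507313]), 'joint_velocities': array([-9.38796725e-04, -1.86330653e-03, -1.08093991e-03, -3.33518946e-03,
        6.11222090e-04, -1.97290540e-04,  7.57773087e-06]), 'joint_torque': array([ 1.67450922e-03, -6.68259931e+01,  9.85902585e-01, -3.14689493e+01,
       -6.04994525e-02,  3.93724150e-02,  3.35037862e-05]), 'position': array([ 0.22629304, -0.58216667,  0.22611246]), 'orientation': array([ 9.82865473e-01,  1.84323290e-01, -1.71302698e-04, -5.97934708e-04]), 'wrist_force': array([-0.04066709, -0.21761436,  0.02947547]), 'wrist_torque': array([-0.07032178,  0.00074296,  0.0122253 ]), 'grip_force': 0.0, 'width': 0.9993278322956244}
dict_keys(['frame', 'mtx', 'T'])
```

View pics/s0b.png

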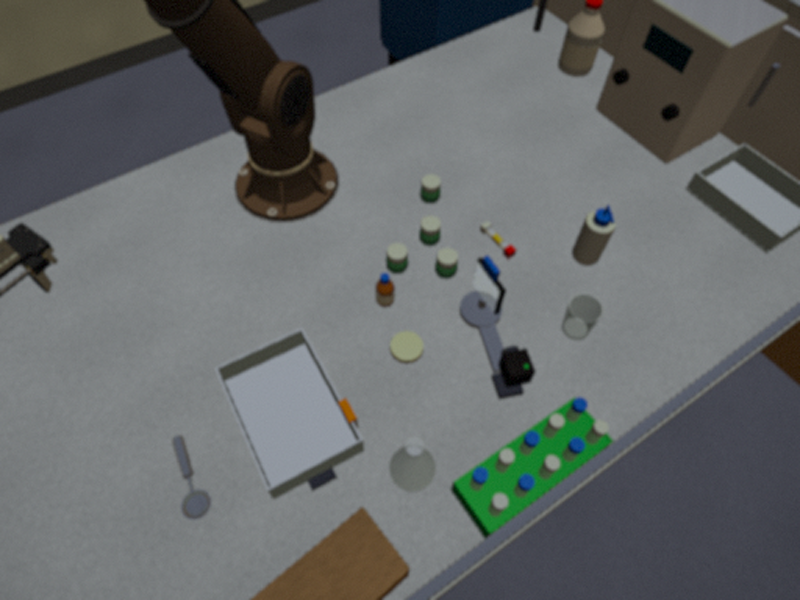

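View pics/d0b.png

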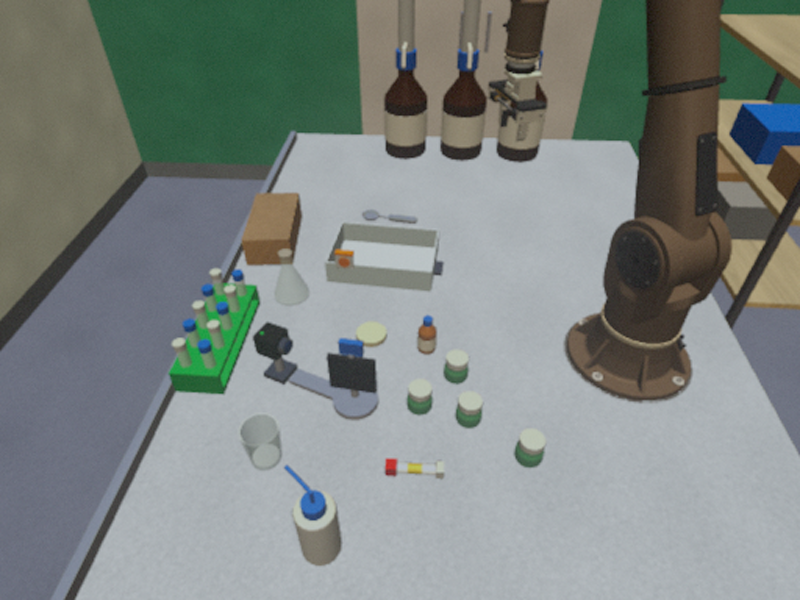

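The scene view (800×600) shows jars at (430,188), (430,229), (397,257) and (447,262), the bottle at (385,290) and the tube from (486,228) to (510,251). The tub is centred near (290,412), the tag is at (348,411) and the mirror grip at (490,267). The side view shows the same things: bottle (428,335), tube (390–443,467), grip (350,348), tag (344,258).

```bash
python3 - <<'E'
from h import *
k=1/1.5625
def S(u,v,h): return onz('s0',u*k,v*k,h).round(3)[:2]
def D(u,v,h): return onz('d0',u*k,v*k,h).round(3)[:2]
# colour centroids
for n in('s0','d0'):
    im=cv2.imread(f'pics/{n}.png');hsv=cv2.cvtColor(im,cv2.COLOR_BGR2HSV)
    for nm,lo,hi in(('blue',(105,140,70),(125,255,255)),('red',(0,170,110),(4,255,255)),('orange',(6,170,130),(16,255,255)),('yellow',(22,150,120),(32,255,255)),('lid',(20,15,140),(45,75,255))):
        m=cv2.inRange(hsv,lo,hi); c,l,st,ce=cv2.connectedComponentsWithStats(m)
        print(n,nm,[(*(ce[i]/k).round(1),int(st[i,4])) for i in range(1,c) if 8<st[i,4]<400])
print('jars')
for s,d in(((430,182),(531,438)),((430,223),(469,402)),((397,251),(457,360)),((447,257),(419,389))):
    a,b=S(*s,.055),D(*d,.055);print(a,b,np.hypot(*a),np.hypot(*b))
print('bottle',S(384,278,.09),D(428,320,.09))
print('tube red',S(510,251,.013),D(391,467,.013),'white',S(486,228,.013),D(440,467,.013))
print('grip',S(490,267,.16),D(350,346,.16))
print('tub rim S',[S(*p,.06).tolist() for p in((219,367),(302,332),(362,443),(272,492))])
print('tub rim D',[D(*p,.06).tolist() for p in((345,226),(439,231),(435,277),(328,264))])
print('strip',S(345,402,.094),D(344,253,.094))
print('cam top',S(515,350,.115),D(271,333,.115))
print('disk',S(480,310,.015),D(355,402,.015))
E
```

```text
s0 blue [(np.float64(603.6), np.float64(215.2), 75), (np.float64(490.7), np.float64(265.1), 44), (np.float64(384.0), np.float64(277.0), 20), (np.float64(579.3), np.float64(404.1), 50), (np.float64(530.9), np.float64(438.6), 50), (np.float64(575.9), np.float64(444.8), 49), (np.float64(479.3), np.float64(475.3), 58), (np.float64(525.3), np.float64(482.2), 59)]
s0 red [(np.float64(594.5), np.float64(1.4), 26), (np.float64(509.4), np.float64(249.2), 16)]
s0 orange []
s0 yellow [(np.float64(496.4), np.float64(238.0), 12)]
s0 lid [(np.float64(430.5), np.float64(180.4), 62), (np.float64(596.6), np.float64(222.6), 47), (np.float64(430.0), np.float64(222.3), 75), (np.float64(396.5), np.float64(250.1), 81), (np.float64(446.8), np.float64(254.8), 84), (np.float64(406.2), np.float64(344.0), 301), (np.float64(558.7), np.float64(420.7), 9), (np.float64(600.8), np.float64(425.7), 22)]
d0 blue [(np.float64(397.6), np.float64(58.2), 23), (np.float64(410.2), np.float64(60.2), 61), (np.float64(461.8), np.float64(60.3), 56), (np.float64(474.4), np.float64(59.6), 28), (np.float64(745.1), np.float64(124.3
[... 1866 characters left out ...]
), np.float64(523.8), 19)]
jars
[0.238 0.264] [0.233 0.267] 0.3554433850840384 0.35436986327846787
[0.34  0.191] [0.338 0.197] 0.3899756402648761 0.3912198870200747
[0.364 0.085] [0.359 0.093] 0.3737927233106605 0.3708503741402993
[0.437 0.166] [0.431 0.173] 0.4674665763453041 0.4644243748986481
bottle [0.429 0.01 ] [0.42  0.019]
tube red [0.479 0.316] [0.473 0.316] white [0.396 0.313] [0.388 0.31 ]
grip [0.56  0.166] [0.557 0.171]
tub rim S [[0.411, -0.351], [0.431, -0.184], [0.685, -0.204], [0.673, -0.374]]
tub rim D [[0.649, -0.359], [0.402, -0.352], [0.409, -0.161], [0.666, -0.193]]
strip [ 0.616 -0.195] [ 0.625 -0.194]
cam top [0.709 0.112] [0.724 0.104]
disk [0.565 0.161] [0.554 0.181]
```

>>> move_arm(commands=[0.06, -0.075, -0.003, 0, 0, 0, 1, 0.06, -0.075, -0.003, 0, 0, 0, 1, 0.06, -0.075, -0.003, 0, 0, 0, 1, 0.06, -0.075, -0.003, 0, 0, 0, 1, 0.06, -0.075, -0.003, 0, 0, 0, 1, 0.06, -0.075, -0.003, 0, 0, 0, 1, 0.06, -0.075, -0.003, 0, 0, 0, 1, 0.06, -0.075, -0.003, 0, 0, 0, 1, 0.06, -0.075, -0.003, 0, 0, 0, 1, 0.06, -0.075, -0.003, 0, 0, 0, 1, 0.06, -0.075, -0.003, 0, 0, 0, 1, 0.06, -0.075, -0.003, 0, 0, 0, 1, 0.06, -0.075, -0.003, 0, 0, 0, 1, 0.06, -0.075, -0.003, 0, 0, 0, 1, 0.06, -0.075, -0.003, 0, 0, 0, 1, 0.06, -0.075, -0.003, 0, 0, 0, 1, 0.06, -0.075, -0.003, 0, 0, 0, 1, 0.06, -0.075, -0.003, 0, 0, 0, 1, 0.06, -0.075, -0.003, 0, 0, 0, 1, 0.06, -0.075, -0.003, 0, 0, 0, 1], grip_force=15)

```text
time_s: 1.87
position: [0.4567, 0.1523, 0.2508]
orientation: [0.983, 0.184, 0.0, 0.0]
wrist_force: [1.1, -0.1, -0.2]
width: 1.001
grip_force: 0.0
```

>>> move_arm(commands=[0, 0, 0, 0, 0, -0.0385, 1, 0, 0, 0, 0, 0, -0.0385, 1, 0, 0, 0, 0, 0, -0.0385, 1, 0, 0, 0, 0, 0, -0.0385, 1, 0, 0, 0, 0, 0, -0.0385, 1, 0, 0, 0, 0, 0, -0.0385, 1, 0, 0, 0, 0, 0, -0.0385, 1, 0, 0, 0, 0, 0, -0.0385, 1, 0, 0, 0, 0, 0, -0.0385, 1, 0, 0, 0, 0, 0, -0.0385, 1, 0, 0, 0, 0, 0, -0.0385, 1, 0, 0, 0, 0, 0, -0.0385, 1, 0, 0, 0, 0, 0, -0.0385, 1, 0, 0, 0, 0, 0, -0.0385, 1, 0, 0, 0, 0, 0, -0.0385, 1, 0, 0, 0, 0, 0, -0.0385, 1, 0, 0, 0, 0, 0, -0.0385, 1, 0, 0, 0, 0, 0, -0.0385, 1, 0, 0, 0, 0, 0, -0.0385, 1, 0, 0, 0, 0, 0, -0.0385, 1])

```text
time_s: 3.53
position: [0.4564, 0.1504, 0.2506]
orientation: [0.172, 0.985, -0.0, -0.0]
wrist_force: [0.6, 0.4, -0.3]
width: 1.003
grip_force: 0.0
```

>>> move_arm(commands=[0, 0, 0, 0, 0, -0.0385, 1, 0, 0, 0, 0, 0, -0.0385, 1, 0, 0, 0, 0, 0, -0.035, 1, 0, 0, 0, 0, 0, 0, 1])

```text
time_s: 3.87
position: [0.4565, 0.1502, 0.2505]
orientation: [-0.002, 1.0, -0.0, -0.0]
wrist_force: [0.8, 0.4, -0.3]
width: 0.999
grip_force: 0.0
```

```bash
python3 - <<'E'
from h import *
snap('wrist','w1');s=sensors.read_state();print(s['time_s'],s['position'],R.from_quat(s['orientation']).as_matrix().round(3).tolist(),s['joints'])
i=cv2.imread('pics/w1.png');cv2.imwrite('pics/w1b.png',cv2.resize(i,(800,600),interpolation=cv2.INTER_CUBIC))
E
```

```text
3.9167 [0.456427   0.15037262 0.25048797] [[-1.0, 0.002, -0.001], [0.002, 1.0, 0.0], [0.001, 0.0, -1.0]] [ 0.44163094  0.3823097  -1.12724572  1.816549    0.37240923  1.18017993
  0.76507099]
```

View pics/w1b.png

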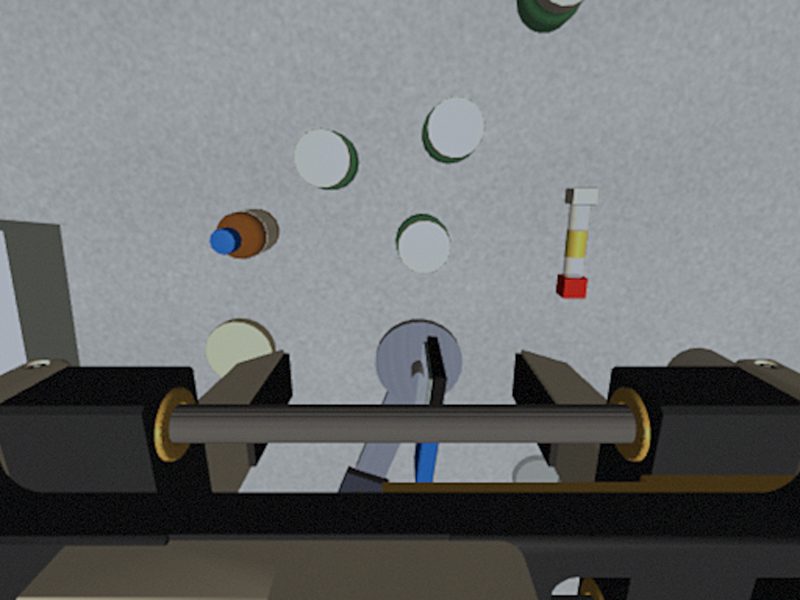

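The wrist view (800×600) shows the target jar's lid at (423,246), the bottle cap at (225,241), the tube's white foot at (581,196) and red cap at (572,288). The mirror frame's top edge runs from (433,340) to (438,403), the grip is below it at (427,460), and the base disc is centred at (419,357).

```bash
python3 - <<'E'
from h import *
k=1/1.5625
W=lambda u,v,h: onz('w1',u*k,v*k,h).round(4)[:2]
print('jar',W(423,246,.055),'bottle cap',W(225,241,.09),'tube',W(582,195,.022),W(572,287,.022))
print('disc',W(419,357,.012),'frame top',W(433,340,.133),W(438,403,.133), 'grip',W(428,442,.169),W(426,483,.169))
print('petri',W(240,348,.015),'otherjars',W(325,159,.055),W(455,127,.055))
E
```

```text
jar [0.4323 0.1682] bottle cap [0.4241 0.016 ] tube [0.3908 0.3111] [0.4754 0.3123]
disc [0.5525 0.1686] frame top [0.4869 0.1725] [0.5365 0.1775] grip [0.5449 0.1681] [0.5772 0.1675]
petri [ 0.5423 -0.0125] otherjars [0.3632 0.0886] [0.3389 0.1914]
```

>>> move_arm(commands=[0.0073, 0.0503, 0.0594, 0, 0, 0, 1, 0.0073, 0.0503, 0.0594, 0, 0, 0, 1, 0.0073, 0.0503, 0.0594, 0, 0, 0, 1, 0.0073, 0.0503, 0.0594, 0, 0, 0, 1, 0.0073, 0.0503, 0.0594, 0, 0, 0, 0.5, 0.0073, 0.0503, 0.0594, 0, 0, 0, 0, 0.0073, 0.0503, 0.0594, 0, 0, 0, 0, 0.0073, 0.0503, 0.0594, 0, 0, 0, 0, 0, 0, 0.045, 0, 0, 0, 0, 0, 0, 0.045, 0, 0, 0, 0, 0, 0, 0.03, 0, 0, 0, 0, 0, 0, 0.015, 0, 0, 0, 0, 0, 0, 0, 0, 0, 0, 0], grip_force=10)

```text
time_s: 5.0
position: [0.4329, 0.3108, 0.0057]
orientation: [0.001, 1.0, -0.001, -0.001]
wrist_force: [0.1, -0.3, -0.0]
width: 0.502
grip_force: 0.0
```

>>> move_arm(commands=[0, 0, 0, 0, 0, 0, -1, 0, 0, 0, 0, 0, 0, -1, 0, 0, 0, 0, 0, 0, -1, 0, 0, 0, 0, 0, 0, -1, 0, 0, 0, 0, 0, 0, -1, 0, 0, 0, 0, 0, 0, -1, 0, 0, -0.04, 0, 0, 0, -1, 0, 0, -0.08, 0, 0, 0, -1, 0, 0, -0.1, 0, 0, 0, -1, 0, 0, -0.1, 0, 0, 0, -1, 0, 0, -0.1, 0, 0, 0, -1, 0, 0, -0.07, 0, 0, 0, -1, 0, 0, 0, 0, 0, 0, -1], grip_force=10)

```text
time_s: 6.08
position: [0.4345, 0.3142, 0.2086]
orientation: [-0.0, 1.0, 0.003, 0.003]
wrist_force: [0.1, 1.2, -0.3]
width: 0.192
grip_force: 10.0
```

>>> move_arm(commands=[-0.005, -0.06, 0, 0, 0, 0, -1, -0.01, -0.085, 0, 0, 0, 0, -1, -0.01, -0.085, 0, 0, 0, 0, -1, -0.01, -0.085, 0, 0, 0, 0, -1, -0.01, -0.085, 0, 0, 0, 0, -1, -0.01, -0.085, 0, 0, 0, 0, -1, -0.01, -0.085, 0, 0, 0, 0, -1, -0.01, -0.085, 0, 0, 0, 0, -1, -0.01, -0.085, 0, 0, 0, 0, -1, -0.01, -0.085, 0, 0, 0, 0, -1, -0.01, -0.085, 0, 0, 0, 0, -1, -0.01, -0.085, 0, 0, 0, 0, -1, -0.01, -0.085, 0, 0, 0, 0, -1, -0.01, -0.085, 0, 0, 0, 0, -1, -0.01, -0.085, 0, 0, 0, 0, -1, -0.01, -0.085, 0, 0, 0, 0, -1, -0.01, -0.04, 0, 0, 0, 0, -1, 0, 0, 0, 0, 0, 0, -1, 0, 0, 0, 0, 0, 0, -1])

```text
time_s: 7.67
position: [0.4989, -0.2388, 0.2021]
orientation: [0.001, 1.0, 0.001, -0.0]
wrist_force: [0.3, 0.2, 0.4]
width: 0.193
grip_force: 10.0
```

```bash
python3 - <<'E'
from h import *
snap('wrist','w2');s=sensors.read_state();print(s['time_s'],s['position'],R.from_quat(s['orientation']).as_matrix().round(3).tolist(),s['joints'].round(2),s['width'],s['grip_force'])
i=cv2.imread('pics/w2.png');cv2.imwrite('pics/w2b.png',cv2.resize(i,(800,600),interpolation=cv2.INTER_CUBIC))
E
```

```text
7.7167 [ 0.49896308 -0.23739065  0.20238581] [[-1.0, -0.001, -0.0], [-0.001, 1.0, 0.001], [0.0, 0.001, -1.0]] [ 1.05  0.54 -1.03  1.73  0.5   1.16  1.45] 0.1898755722434071 9.98512476682663
```

View pics/w2b.png

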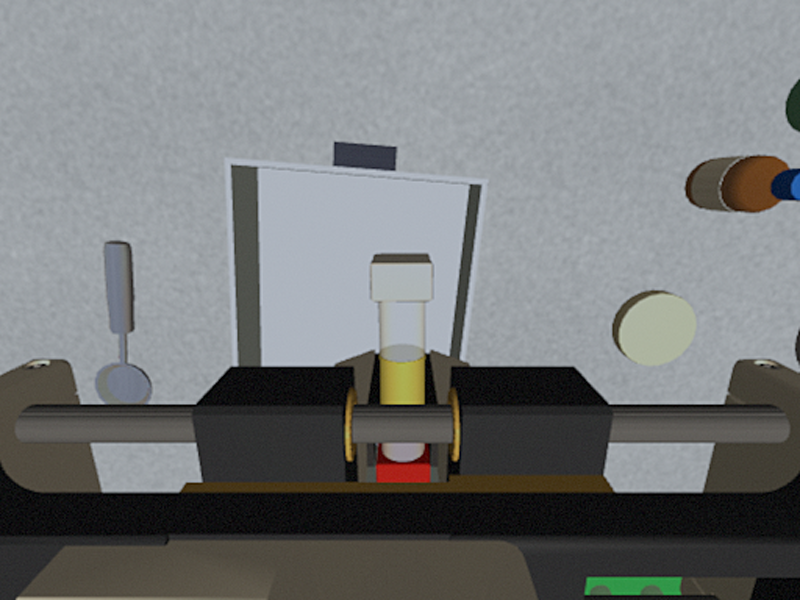

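The tube is held level between the pads, the white foot at (402,278). The tub's near rim corners are at (228,162) and (487,180), and a near floor corner is at about (258,167).

```bash
cat >> h.py <<'E'
def tubf():
    k=1/1.5625
    a=onz('w2',228*k,161*k,.06)[:2];b=onz('w2',487*k,179*k,.06)[:2]
    y=(b-a)/np.linalg.norm(b-a); x=np.array([y[1],-y[0]])
    return (a+b)/2+.13*x,x,y,np.linalg.norm(b-a)
E
python3 - <<'E'
from h import *
c,x,y,w=tubf();print('tub',c,np.degrees(np.arctan2(x[1],x[0])),w,'tag',c+.08*x+.097*y)
for n,p in(('tube',(0,-.045)),('bottle',(-.075,.025)),('jar',(0,.025))): print(n,c+p[0]*x+p[1]*y)
E
```

```text
tub [ 0.54464584 -0.27680944] -3.8526688986282074 0.17678924724761233 tag [ 0.63098259 -0.18540394]
tube [ 0.54162224 -0.32170775]
bottle [ 0.47149511 -0.24682661]
jar [ 0.54632562 -0.25186594]
```

>>> move_arm(commands=[-0.036, -0.068, 0.02, 0, 0, 0.021, -1, -0.036, -0.069, 0.03, 0, 0, 0, -1, -0.036, -0.068, 0.03, 0, 0, 0, -1, 0, 0, 0.08, 0, 0, 0, -1, 0, 0, 0.08, 0, 0, 0, -1, 0, 0, 0.08, 0, 0, 0, -1, 0, 0, 0.06, 0, 0, 0, -1, 0, 0, 0.05, 0, 0, 0, -1, 0, 0, 0.03, 0, 0, 0, -1, 0, 0, 0.012, 0, 0, 0, -1, 0, 0, 0, 0, 0, 0, -1, 0, 0, 0, 0, 0, 0, -1, 0, 0, 0, 0, 0, 0, -0.3, 0, 0, 0, 0, 0, 0, -0.3, 0, 0, 0, 0, 0, 0, -0.3, 0, 0, 0, 0, 0, 0, -0.3])

```text
time_s: 9.05
position: [0.5389, -0.3225, 0.0145]
orientation: [0.033, 0.999, -0.0, 0.0]
wrist_force: [0.2, -1.1, 0.3]
width: 0.346
grip_force: 0.0
```

>>> move_arm(commands=[0, 0, -0.065, 0, 0, 0, -0.3, 0, 0, -0.1, 0, 0, 0, -0.3, 0, 0, -0.1, 0, 0, 0, -0.3, 0, 0, -0.1, 0, 0, 0, 0, 0, 0, -0.1, 0, 0, -0.021, 1, 0.029, 0.0846, 0, 0, 0, 0, 1, 0.029, 0.0846, 0, 0, 0, 0, 1, 0.029, 0.0846, 0, 0, 0, 0, 1, 0.029, 0.0846, 0, 0, 0, 0, 1, 0.029, 0.0846, 0, 0, 0, 0, 1, 0.029, 0.0846, 0, 0, 0, 0, 1, 0.029, 0.0846, 0, 0, 0, 0, 1, 0.029, 0.0846, 0, 0, 0, 0, 1, 0.029, 0.0846, 0, 0, 0, 0, 1, 0.029, 0.0846, 0, 0, 0, 0, 1, 0, 0, 0, 0, 0, 0, 1, 0, 0, 0, 0, 0, 0, 1], grip_force=15)

```text
time_s: 10.47
position: [0.4222, 0.0178, 0.2004]
orientation: [-0.002, 1.0, -0.001, 0.001]
wrist_force: [1.1, -1.4, 0.7]
width: 0.999
grip_force: 0.0
```

>>> move_arm(commands=[-0.005, -0.005, 0.06, 0, 0, 0, 1, 0, 0, 0.08, 0, 0, 0, 1, 0, 0, 0.08, 0, 0, 0, 1, 0, 0, 0.08, 0, 0, 0, 1, 0, 0, 0.06, 0, 0, 0, 1, 0, 0, 0.04, 0, 0, 0, 1, 0, 0, 0.026, 0, 0, 0, 1, 0, 0, 0, 0, 0, 0, 0.1, 0, 0, 0, 0, 0, 0, -1, 0, 0, 0, 0, 0, 0, -1, 0, 0, 0, 0, 0, 0, -1, 0, 0, 0, 0, 0, 0, -1, 0, 0, 0, 0, 0, 0, -1], grip_force=20)

```text
time_s: 11.55
position: [0.4251, 0.014, 0.03]
orientation: [0.0, 1.0, -0.0, 0.001]
wrist_force: [-0.6, -0.7, 0.6]
width: 0.615
grip_force: 0.0
```

>>> move_arm(commands=[0, 0, 0, 0, 0, 0, -1, 0, 0, 0, 0, 0, 0, -1, 0, 0, 0, 0, 0, 0, -1, 0, 0, 0, 0, 0, 0, -1, 0, 0, -0.025, 0, 0, 0, -1, 0, 0, -0.08, 0, 0, 0, -1, 0, 0, -0.08, 0, 0, 0, -1, 0, 0, -0.08, 0, 0, 0, -1, 0, 0, -0.08, 0, 0, 0, -1, 0, 0, -0.08, 0, 0, 0, -1])

```text
time_s: 12.38
position: [0.4239, 0.0144, 0.2007]
orientation: [-0.0, 1.0, 0.0, -0.0]
wrist_force: [1.5, -0.8, -2.0]
width: 0.428
grip_force: 20.0
```

>>> move_arm(commands=[-0.0145, -0.0815, 0, 0, 0, 0, -1, -0.0145, -0.0815, 0, 0, 0, 0, -1, -0.0145, -0.0815, 0, 0, 0, 0, -1, -0.0145, -0.0815, 0, 0, 0, 0, -1, -0.0145, -0.0815, 0, 0, 0, 0, -1, -0.0145, -0.0815, 0, 0, 0, 0, -1, -0.0145, -0.0815, 0, 0, 0, 0, -1, -0.0145, -0.0815, 0, 0, 0, 0, -1, 0, 0, 0, 0, 0, 0, -1, 0, 0, 0, 0, 0, 0, -1])

```text
time_s: 13.22
position: [0.4705, -0.2484, 0.1985]
orientation: [0.002, 1.0, 0.001, -0.001]
wrist_force: [0.3, 0.6, -1.7]
width: 0.425
grip_force: 20.0
```

```bash
python3 - <<'E'
from h import *
snap('wrist','w3');s=sensors.read_state();print(s['time_s'],s['position'],s['width'],s['grip_force'])
i=cv2.imread('pics/w3.png');cv2.imwrite('pics/w3b.png',cv2.resize(i,(800,600),interpolation=cv2.INTER_CUBIC))
E
```

```text
13.2667 [ 0.47065984 -0.24651442  0.19889645] 0.4271270828767176 19.98051802691066
```

View pics/w3b.png

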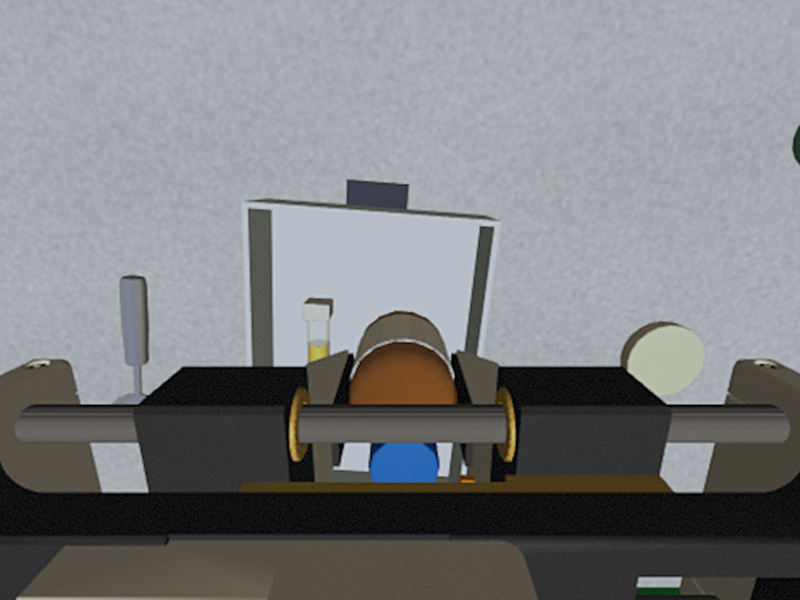

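The bottle is upright in the grip over the tub, and the tube lies in the tub with its foot at (318,308). I'll set the bottle down, then go for the jar.

>>> move_arm(commands=[0, 0, 0.06, 0, 0, 0, -1, 0, 0, 0.08, 0, 0, 0, -1, 0, 0, 0.08, 0, 0, 0, -1, 0, 0, 0.08, 0, 0, 0, -1, 0, 0, 0.05, 0, 0, 0, -1, 0, 0, 0.03, 0, 0, 0, -1, 0, 0, 0.02, 0, 0, 0, -1, 0, 0, 0.01, 0, 0, 0, -1, 0, 0, 0, 0, 0, 0, -1, 0, 0, 0, 0, 0, 0, -1, 0, 0, 0, 0, 0, 0, 0.2, 0, 0, 0, 0, 0, 0, 0.3, 0, 0, 0, 0, 0, 0, 0.3, 0, 0, 0, 0, 0, 0, 0.3])

```text
time_s: 14.43
position: [0.4713, -0.2469, 0.036]
orientation: [0.0, 1.0, -0.0, 0.0]
wrist_force: [0.1, 0.3, 0.6]
width: 0.636
grip_force: 0.0
```

>>> move_arm(commands=[0, 0, -0.045, 0, 0, 0, 0.3, 0, 0, -0.095, 0, 0, 0, 0.3, 0, 0, -0.095, 0, 0, 0, 0.3, 0, 0, -0.095, 0, 0, 0, 0.3, 0, 0, -0.095, 0, 0, 0, 1, 0.0082, 0.0866, 0, 0, 0, 0, 1, 0.0082, 0.0866, 0, 0, 0, 0, 1, 0.0082, 0.0866, 0, 0, 0, 0, 1, 0.0082, 0.0866, 0, 0, 0, 0, 1, 0.0082, 0.0866, 0, 0, 0, 0, 1, 0.0082, 0.0866, 0, 0, 0, 0, 1, 0.0082, 0.0866, 0, 0, 0, 0, 1, 0.0082, 0.0866, 0, 0, 0, 0, 1, 0.0082, 0.0866, 0, 0, 0, 0, 1, 0.0082, 0.0866, 0, 0, 0, 0, 1, 0.0082, 0.0866, 0, 0, 0, 0, 1, 0.0082, 0.0866, 0, 0, 0, 0, 1, 0, 0, 0, 0, 0, 0, 1, 0, 0, 0, 0, 0, 0, 1])

```text
time_s: 16.02
position: [0.4309, 0.1716, 0.2059]
orientation: [-0.003, 1.0, 0.0, 0.0]
wrist_force: [-0.2, -0.9, 0.4]
width: 1.0
grip_force: 0.0
```

>>> move_arm(commands=[0, 0, 0.06, 0, 0, 0, 1, 0, 0, 0.08, 0, 0, 0, 1, 0, 0, 0.08, 0, 0, 0, 1, 0, 0, 0.08, 0, 0, 0, 1, 0, 0, 0.06, 0, 0, 0, 1, 0, 0, 0.05, 0, 0, 0, 1, 0, 0, 0.02, 0, 0, 0, 1, 0, 0, 0.01, 0, 0, 0, 1, 0, 0, 0, 0, 0, 0, 1])

```text
time_s: 16.77
position: [0.4319, 0.1684, 0.0294]
orientation: [0.0, 1.0, -0.0, -0.0]
wrist_force: [0.5, -0.1, 0.1]
width: 0.999
grip_force: 0.0
```

>>> move_arm(commands=[0, 0, 0, 0, 0, 0, -1, 0, 0, 0, 0, 0, 0, -1, 0, 0, 0, 0, 0, 0, -1, 0, 0, 0, 0, 0, 0, -1, 0, 0, 0, 0, 0, 0, -1, 0, 0, 0, 0, 0, 0, -1, 0, 0, 0, 0, 0, 0, -1, 0, 0, 0, 0, 0, 0, -1, 0, 0, 0, 0, 0, 0, -1, 0, 0, -0.025, 0, 0, 0, -1, 0, 0, -0.08, 0, 0, 0, -1, 0, 0, -0.08, 0, 0, 0, -1, 0, 0, -0.08, 0, 0, 0, -1, 0, 0, -0.08, 0, 0, 0, -1, 0, 0, -0.08, 0, 0, 0, -1])

```text
time_s: 18.02
position: [0.4309, 0.1692, 0.2015]
orientation: [-0.001, 1.0, 0.0, -0.0]
wrist_force: [1.5, -0.4, -0.4]
width: 0.483
grip_force: 20.0
```

>>> move_arm(commands=[-0.011, -0.08, 0, 0, 0, 0, -1, -0.0228, -0.081, 0, 0, 0, 0, -1, -0.0228, -0.081, 0, 0, 0, 0, -1, -0.0228, -0.081, 0, 0, 0, 0, -1, -0.0228, -0.081, 0, 0, 0, 0, -1, -0.0228, -0.081, 0, 0, 0, 0, -1, -0.0228, -0.081, 0, 0, 0, 0, -1, -0.0228, -0.081, 0, 0, 0, 0, -1, -0.0228, -0.081, 0, 0, 0, 0, -1, -0.0228, -0.081, 0, 0, 0, 0, -1, -0.0228, -0.081, 0, 0, 0, 0, -1, -0.0228, -0.081, 0, 0, 0, 0, -1, -0.0228, -0.081, 0, 0, 0, 0, -1, 0, 0, 0, 0, 0, 0, -1, 0, 0, 0, 0, 0, 0, -1])

```text
time_s: 19.27
position: [0.5452, -0.2537, 0.1993]
orientation: [0.002, 1.0, 0.001, -0.0]
wrist_force: [-0.3, 1.6, -0.6]
width: 0.481
grip_force: 20.0
```

```bash
python3 - <<'E'
from h import *
snap('wrist','w4');s=sensors.read_state();print(s['time_s'],s['position'],s['width'],s['grip_force'],s['wrist_force'],s['joints'].round(2))
i=cv2.imread('pics/w4.png');cv2.imwrite('pics/w4b.png',cv2.resize(i,(800,600),interpolation=cv2.INTER_CUBIC))
E
```

```text
19.3167 [ 0.54519044 -0.2515544   0.19958372] 0.4842273511568842 19.985069290651154 [-0.68558026  1.39903498 -1.3641159 ] [ 0.98  0.61 -0.99  1.61  0.54  1.21  1.45]
```

View pics/w4b.png

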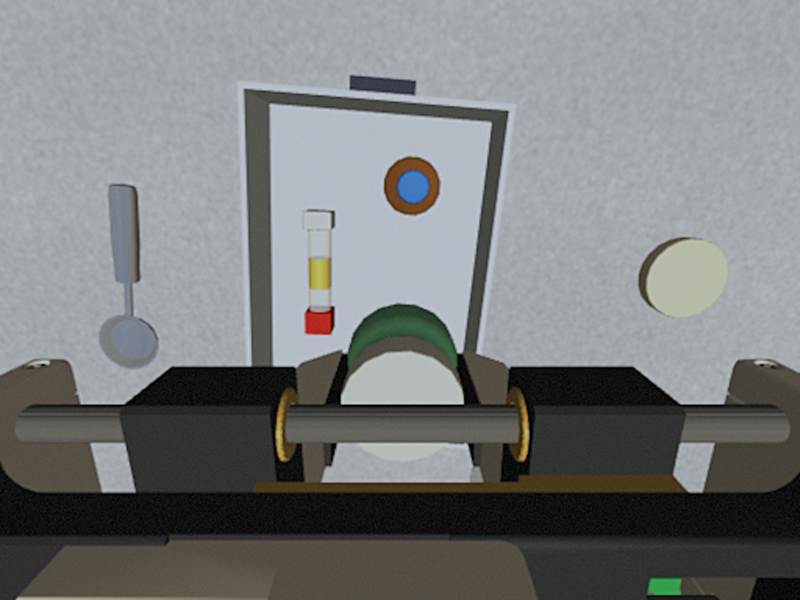

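The bottle stands at (412,186), the tube lies at (319,270), and the jar is held upright. Next I lower the jar.

>>> move_arm(commands=[0, 0, 0.06, 0, 0, 0, -1, 0, 0, 0.08, 0, 0, 0, -1, 0, 0, 0.08, 0, 0, 0, -1, 0, 0, 0.08, 0, 0, 0, -1, 0, 0, 0.05, 0, 0, 0, -1, 0, 0, 0.03, 0, 0, 0, -1, 0, 0, 0.02, 0, 0, 0, -1, 0, 0, 0.012, 0, 0, 0, -1, 0, 0, 0, 0, 0, 0, -1, 0, 0, 0, 0, 0, 0, -1, 0, 0, 0, 0, 0, 0, 0.2, 0, 0, 0, 0, 0, 0, 0.3, 0, 0, 0, 0, 0, 0, 0.3, 0, 0, 0, 0, 0, 0, 0.3])

```text
time_s: 20.48
position: [0.5458, -0.2519, 0.0352]
orientation: [0.0, 1.0, -0.0, 0.0]
wrist_force: [-0.4, 1.4, 0.6]
width: 0.648
grip_force: 0.0
```

>>> move_arm(commands=[0, 0, -0.04, 0, 0, 0, 0.3, 0, 0, -0.095, 0, 0, 0, 0.3, 0, 0, -0.095, 0, 0, 0, 0.3, 0, 0, -0.095, 0, 0, 0, 0.3, 0, 0, -0.095, 0, 0, 0, 0.3, 0, 0, -0.095, 0, 0, 0, 0.3, 0, 0, -0.095, 0, 0, 0, 0.3, -0.043, 0.0625, 0, 0, 0, 0, 0, -0.043, 0.0625, 0, 0, 0, 0, 0, -0.043, 0.0625, 0, 0, 0, 0, 0, -0.043, 0.0625, 0, 0, 0, 0, 0, -0.043, 0.0625, 0, 0, 0, 0, 0, -0.043, 0.0625, 0, 0, 0, 0, 0, -0.043, 0.0625, 0, 0, 0, 0, 0, -0.043, 0.0625, 0, 0, 0, 0, 0, -0.043, 0.0625, 0, 0, 0, 0, 0, -0.043, 0.0625, 0, 0, 0, 0, 0, 0, 0, 0, 0, 0, 0, 0, 0, 0, 0, 0, 0, 0, 0])

```text
time_s: 22.07
position: [0.7177, 0.0012, 0.2783]
orientation: [-0.002, 1.0, 0.001, -0.0]
wrist_force: [-0.8, 0.6, -0.2]
width: 0.497
grip_force: 0.0
```

```bash
python3 - <<'E'
from h import *
snap('wrist','w5');s=sensors.read_state();print(s['time_s'],s['position'],s['orientation'].round(4),s['joints'].round(2))
i=cv2.imread('pics/w5.png');cv2.imwrite('pics/w5b.png',cv2.resize(i,(800,600),interpolation=cv2.INTER_CUBIC))
E
```

```text
22.1167 [ 0.71751268 -0.0009545   0.27843528] [-7.e-04  1.e+00 -0.e+00 -2.e-04] [ 0.39  0.72 -0.93  1.18  0.56  1.49  1.12]
```

View pics/w5b.png

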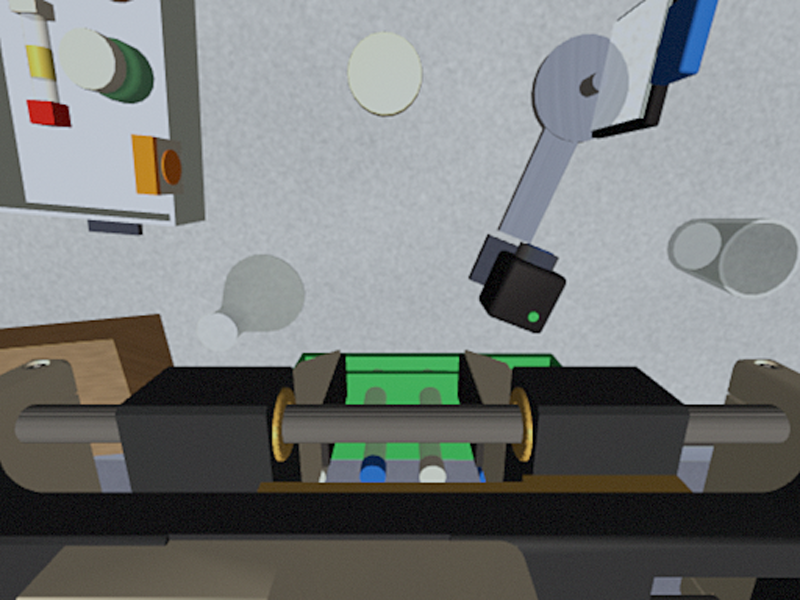

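The wrist view shows the tag's dot at (171,167), the base disc centred at (581,88) and the bar edges (544,130)–(500,228) and (577,145)–(531,240). The camera's top corners are about (511,250), (565,284), (541,332), (481,294), and the grip is at (690,35). The jar and tube are in the tub.

```bash
python3 - <<'E'
from h import *
k=1/1.5625
W=lambda u,v,h: onz('w5',u*k,v*k,h)[:2]
im=cv2.resize(cv2.imread('pics/w5.png'),(800,600),interpolation=cv2.INTER_CUBIC);hsv=cv2.cvtColor(im,cv2.COLOR_BGR2HSV)
m=cv2.inRange(hsv,(5,150,80),(20,255,255));m[:120]=0;m[205:]=0;m[:,:125]=0;m[:,190:]=0
n,l,st,ce=cv2.connectedComponentsWithStats(m);print([(ce[i].round(1),st[i].tolist()) for i in range(1,n) if st[i,4]>60])
ang=lambda a:np.degrees(np.arctan2(a[1],a[0]))
for h in(.0,.01,.02): print('disc',h,W(581,88,h),'boss',W(589,83,h))
p,q=(W(544,130,.01)+W(577,145,.01))/2,(W(500,228,.01)+W(531,240,.01))/2
print('bar',p,q,ang(q-p))
for h in (.005,.015): print(ang(W(500,228,h)-W(544,130,h)),ang(W(531,240,h)-W(577,145,h)))
cs=[W(*c,.115) for c in((511,250),(565,284),(541,332),(481,294))];print('camtop',np.round(cs,4).tolist(),np.mean(cs,0))
print('tag dot',W(171,167,.07))
c=tubf();print('tag est',c[0]+.08*c[1]+.097*c[2])
# tub far corner
print('tub corner +x+y',W(204,219,.06),'pred',c[0]+.13*c[1]+.09*c[2])
o=np.array([.557,.1685])
print('cam ang from axis',ang(np.mean(cs,0)-o))
E
```

```text
[(array([145.7, 164.4]), [132, 135, 29, 59, 1320]), (array([170.8, 166.8]), [162, 150, 19, 35, 532])]
disc 0.0 [0.5558534  0.17006634] boss [0.55156514 0.1770617 ]
disc 0.01 [0.55781312 0.16618252] boss [0.55362312 0.1730176 ]
disc 0.02 [0.55977284 0.1622987 ] boss [0.55568109 0.16897351]
bar [0.60047127 0.15210534] [0.69168961 0.11670938] -21.208028437586545
-20.939431095496637 -21.479277240986367
-20.939431095496627 -21.479277240986388
camtop [[0.6915, 0.0856], [0.7183, 0.1303], [0.7586, 0.1153], [0.7267, 0.0645]] [0.72378208 0.09893527]
tag dot [ 0.63057714 -0.19056756]
tag est [ 0.63098259 -0.18540394]
tub corner +x+y [ 0.67382122 -0.17324422] pred [ 0.68039926 -0.19574767]
cam ang from axis -22.64099421497881
```

>>> move_arm(commands=[0.049, 0.071, 0.008, 0, 0, 0, 0.5, 0.049, 0.071, 0.008, 0, 0, 0, 0.5, 0.049, 0.071, 0.008, 0, 0, 0, 0.5, 0.049, 0.071, 0.008, 0, 0, 0, 0.5, 0.049, 0.071, 0.008, 0, 0, 0, 0.5, 0.049, 0.071, 0.008, 0, 0, 0, 0.5, 0, 0, 0, 0, 0, 0, 0.5, 0, 0, 0, 0, 0, 0, 0.5, 0, 0, 0, 0, 0, 0, 0.5])

```text
time_s: 22.87
position: [0.6006, 0.1667, 0.2597]
orientation: [0.001, 1.0, -0.001, 0.0]
wrist_force: [0.5, -0.5, 0.0]
width: 0.746
grip_force: 0.0
```

```bash
python3 - <<'E'
from h import *
snap('wrist','w6');s=sensors.read_state();print(s['time_s'],s['position'],s['orientation'].round(4),s['joints'].round(2))
i=cv2.imread('pics/w6.png');cv2.imwrite('pics/w6b.png',cv2.resize(i,(800,600),interpolation=cv2.INTER_CUBIC))
hsv=cv2.cvtColor(i,cv2.COLOR_BGR2HSV);m=cv2.inRange(hsv,(105,140,50),(125,255,255));n,l,st,ce=cv2.connectedComponentsWithStats(m)
for j in range(1,n):
    if st[j,4]>60: print(st[j],ce[j])
E
```

```text
22.9167 [0.60091628 0.16629764 0.2594825 ] [ 1.5e-03  1.0e+00 -7.0e-04  3.0e-04] [ 0.25  0.59 -0.98  1.47  0.5   1.34  0.8 ]
[251 130  17  49 595] [258.49579832 153.97310924]
[505 153   7  24 114] [508.64035088 164.6754386 ]
```

View pics/w6b.png

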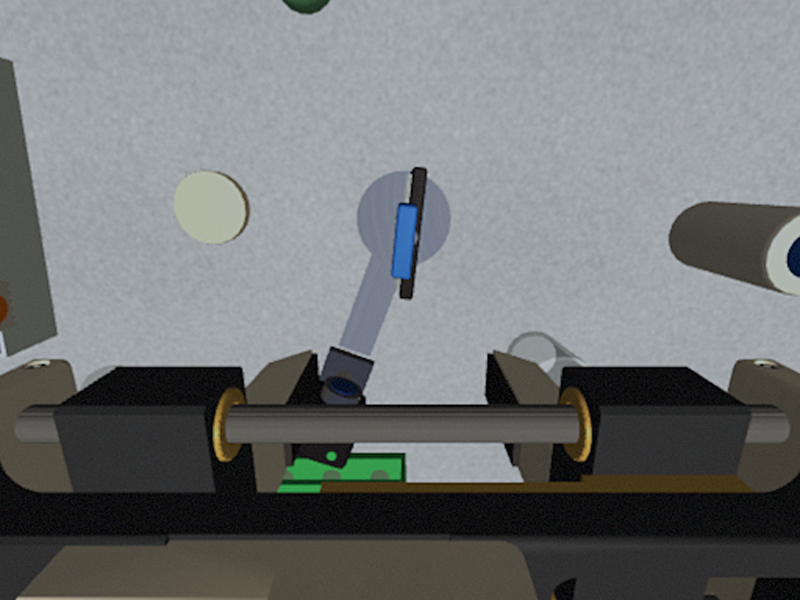

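The view now shows the grip's top as a blue bar with centre (404,241) and corners (401,204), (418,206), (409,279), (392,277). The base disc is at (404,218), the lens at about (343,386), and the bar runs down to (350,350).

```bash
python3 - <<'E'
from h import *
k=1/1.5625
W=lambda u,v,h: onz('w6',u*k,v*k,h)[:2]
ang=lambda a:np.degrees(np.arctan2(a[1],a[0]))
i=cv2.imread('pics/w6.png');hsv=cv2.cvtColor(i,cv2.COLOR_BGR2HSV);m=cv2.inRange(hsv,(100,140,120),(125,255,255));m[:,300:]=0
c=max(cv2.findContours(m,0,2)[0],key=cv2.contourArea);r=cv2.minAreaRect(c);b=cv2.boxPoints(r)
pts=[onz('w6',*p,.169)[:2] for p in b];print('grip',np.round(pts,4).tolist(),np.mean(pts,0))
for a in range(4): d=pts[(a+1)%4]-pts[a];print(np.linalg.norm(d).round(4),ang(d).round(1))
print('disc',[W(404,218,h) for h in(0,.01,.02)],'lens',W(343,386,.09))
g=cv2.cvtColor(i,cv2.COLOR_BGR2GRAY)
for l in cv2.createLineSegmentDetector().detect(g)[0][:,0]:
    if np.hypot(l[2]-l[0],l[3]-l[1])>18 and 200<min(l[0],l[2]) and max(l[0],l[2])<280 and 100<min(l[1],l[3]) and max(l[1],l[3])<260:
        p,q=onz('w6',l[0],l[1],.01)[:2],onz('w6',l[2],l[3],.01)[:2];print((l/k).round(0),p.round(4),q.round(4),ang(q-p).round(1))
E
```

```text
grip [[0.5798, 0.1598], [0.5369, 0.1644], [0.538, 0.1756], [0.581, 0.1716]] [0.55891857 0.16782527]
0.0431 173.9
0.0112 84.4
0.0432 -5.3
0.0118 -95.9
disc [array([0.55883205, 0.16874162]), array([0.55799987, 0.16869879]), array([0.55716769, 0.16865597])] lens [0.6941965  0.11558173]
[332. 346. 375. 361.] [0.6891 0.0934] [0.7063 0.1382] 69.0
[427. 171. 412. 296.] [0.5149 0.1898] [0.6353 0.1768] -6.2
[374. 362. 361. 392.] [0.7071 0.1371] [0.743  0.1227] -21.7
[389. 273. 396. 202.] [0.6113 0.1541] [0.5431 0.1614] 173.9
[408. 276. 416. 208.] [0.615 0.173] [0.5484 0.1799] 174.1
[356. 233. 358. 194.] [0.5725 0.122 ] [0.5359 0.1258] 174.1
[360. 196. 382. 173.] [0.5372 0.1268] [0.5167 0.148 ] 134.0
[338. 343. 370. 254.] [0.6862 0.0997] [0.5929 0.1358] 158.8
[396. 286. 370. 354.] [0.6251 0.1604] [0.6989 0.1326] -20.6
[368. 363. 331. 350.] [0.7093 0.1311] [0.6944 0.0923] -111.0
[399. 210. 393. 272.] [0.5505 0.1644] [0.6111 0.1581] -5.9
```

>>> move_arm(commands=[0.053, 0.002, 0, 0, 0, 0, 0.2, 0.053, 0.002, 0, 0, 0, 0, 0, 0, 0, 0, 0, 0, 0.022, 0, 0, 0, 0.05, 0, 0, 0, 0, 0, 0, 0.08, 0, 0, 0, 0, 0, 0, 0.07, 0, 0, 0, 0, 0, 0, 0.05, 0, 0, 0, 0, 0, 0, 0.03, 0, 0, 0, 0, 0, 0, 0.016, 0, 0, 0, 0, 0, 0, 0, 0, 0, 0, 0])

```text
time_s: 23.75
position: [0.5577, 0.1692, 0.1401]
orientation: [0.035, 0.999, -0.0, -0.001]
wrist_force: [-0.6, 0.1, 0.5]
width: 0.497
grip_force: 0.0
```

Next, close on the grip with enough force to hold it flat.

>>> move_arm(commands=[0, 0, 0, 0, 0, 0, -1, 0, 0, 0, 0, 0, 0, -1, 0, 0, 0, 0, 0, 0, -1, 0, 0, 0, 0, 0, 0, -1, 0, 0, 0, 0, 0, 0, -1, 0, 0, 0, 0, 0, 0, -1, 0, 0, 0, 0, 0, 0, -1, 0, 0, 0, 0, 0, 0, -1, 0, 0, 0, 0, 0, 0, -1], grip_force=25)

```text
time_s: 24.5
position: [0.5579, 0.1679, 0.1415]
orientation: [0.036, 0.999, -0.002, 0.0]
wrist_force: [-1.3, -8.0, 7.4]
width: 0.133
grip_force: 25.0
```

```bash
python3 - <<'E'
from h import *
s=sensors.read_state();M=R.from_quat(s['orientation']).as_matrix();print(s['position'],np.degrees(np.arctan2(M[1,0],M[0,0])),s['width'],s['grip_force'],s['wrist_force'],s['wrist_torque'],s['joints'].round(2))
E
```

```text
[0.5579494  0.1678856  0.14151953] 175.93057942383308 0.13340039014902677 24.9985009431839 [-1.30424056 -8.01200526  7.39622876] [-1.44952388  0.19387631 -0.03385849] [ 0.23  0.63 -0.93  1.73  0.57  1.08  0.61]
```

>>> move_arm(commands=[0, -0.003, -0.002, 0, 0, -0.015, -1, 0, 0, 0, 0, 0, -0.025, -1, 0, 0, 0, 0, 0, -0.025, -1, 0, 0, 0, 0, 0, -0.025, -1, 0, 0, 0, 0, 0, -0.025, -1, 0, 0, 0, 0, 0, -0.025, -1, 0, 0, 0, 0, 0, -0.025, -1, 0, 0, 0, 0, 0, -0.025, -1, 0, 0, 0, 0, 0, -0.025, -1, 0, 0, 0, 0, 0, -0.02, -1, 0, 0, 0, 0, 0, -0.011, -1, 0, 0, 0, 0, 0, 0, -1, 0, 0, 0, 0, 0, 0, -1, 0, 0, 0, 0, 0, 0, -1])

```text
time_s: 25.67
position: [0.5581, 0.167, 0.1416]
orientation: [-0.344, 0.939, -0.001, -0.0]
wrist_force: [2.7, -5.1, -0.8]
width: 0.127
grip_force: 25.0
```

```bash
python3 - <<'E'
from h import *
s=sensors.read_state();M=R.from_quat(s['orientation']).as_matrix();print(s['time_s'],s['position'],np.degrees(np.arctan2(M[1,0],M[0,0])),s['width'],s['grip_force'],s['wrist_force'],s['wrist_torque'],s['joints'].round(2))
a=snap('wrist','w7');b=snap('scene','s7');d=snap('side','d7')
s=lambda f,y,x,h,w,W,H: cv2.resize(f[y:y+h,x:x+w],(W,H),interpolation=cv2.INTER_CUBIC)
cv2.imwrite('pics/m7.png',np.hstack([cv2.resize(a,(400,300)),s(b,150,120,150,200,400,300)]))
cv2.imwrite('pics/m7.png',np.vstack([cv2.imread('pics/m7.png'),np.hstack([s(d,135,140,150,200,400,300),s(d,200,190,75,100,400,300)])]))
E
```

```text
25.6667 [0.55811437 0.16703942 0.14157041] -139.78616280635123 0.12726574057363982 24.994482100009918 [ 2.67415488 -5.05380622 -0.80883487] [-0.81931485 -0.57887191 -0.08039904] [ 0.32  0.72 -1.11  1.72  0.7   1.16  1.28]
```

View pics/m7.png

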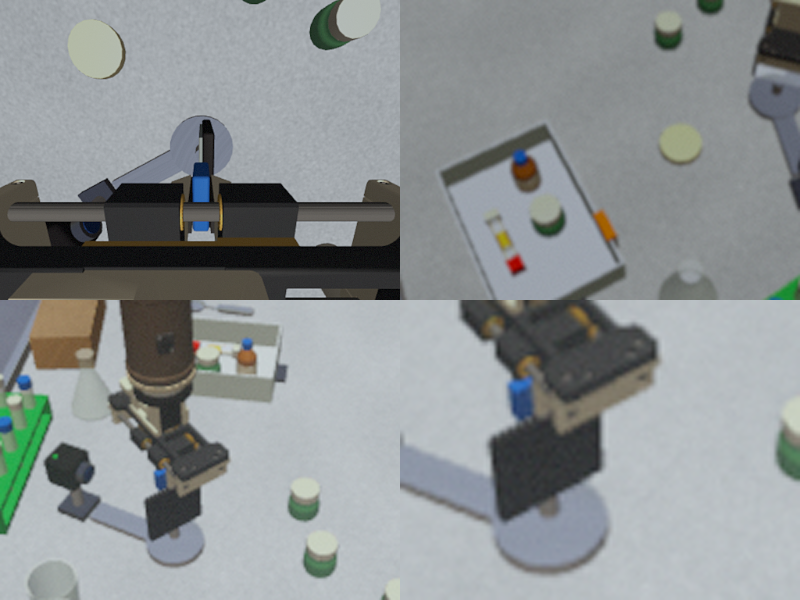

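The mirror has turned with the grip, the bottle and jar stand in the tub, and the tube lies in it. I'll check the mirror's actual angle from the grip and frame edges.

```bash
python3 - <<'E'
from h import *
ang=lambda a:np.degrees(np.arctan2(a[1],a[0]))%180
g=cv2.cvtColor(cv2.imread('pics/w7.png'),cv2.COLOR_BGR2GRAY)
for l in cv2.createLineSegmentDetector().detect(g)[0][:,0]:
    if np.hypot(l[2]-l[0],l[3]-l[1])>15 and 240<min(l[0],l[2]) and max(l[0],l[2])<285 and 140<min(l[1],l[3]) and max(l[1],l[3])<265:
        p,q=onz('w7',l[0],l[1],.15)[:2],onz('w7',l[2],l[3],.15)[:2];print(l.round(0),p.round(4),q.round(4),ang(q-p).round(1))
E
```

```text
[258. 206. 258. 177.] [0.5379 0.151 ] [0.5247 0.1398] 40.3
[269. 155. 275. 173.] [0.5113 0.1359] [0.5173 0.1455] 58.1
[254. 175. 258. 154.] [0.5253 0.137 ] [0.5148 0.1314] 27.8
[274. 173. 273. 223.] [0.5173 0.1452] [0.5406 0.1649] 40.3
[246. 226. 248. 209.] [0.5523 0.1535] [0.5438 0.1476] 34.7
[255. 178. 255. 204.] [0.5266 0.1387] [0.5386 0.1489] 40.4
[243. 149. 262. 146.] [0.518  0.1229] [0.5101 0.13  ] 137.8
[263. 147. 278. 152.] [0.51   0.1306] [0.5067 0.1389] 112.1
[248. 258. 266. 258.] [0.5684 0.1684] [0.5613 0.1768] 130.3
[240. 258. 243. 228.] [0.5715 0.1648] [0.5546 0.1534] 34.1
[270. 223. 274. 258.] [0.5419 0.1632] [0.5581 0.1806] 46.9
[267. 258. 267. 227.] [0.5609 0.1774] [0.5448 0.1637] 40.5
[247. 227. 246. 258.] [0.5528 0.1543] [0.5691 0.1677] 39.5
[278. 257. 280. 236.] [0.5558 0.1819] [0.5439 0.1736] 34.9
[266. 226. 248. 226.] [0.545  0.1627] [0.5517 0.1546] 129.9
[263. 261. 243. 260.] [0.5637 0.1768] [0.5717 0.1672] 129.6
[271. 203. 271. 183.] [0.5321 0.1555] [0.523  0.1475] 41.1
```

The grip and frame edges give 40.3°, against a target of 40.2°. The hold is steady, so I'm handing in.

```bash
python3 -c "
from workcell import env
print(env.job_done())"
```

```text
the job is handed in; nothing more can be done
None
```

I put the bottle, jar and tube in the tub, with the bottle and jar standing upright, and handed the job in while holding the mirror's grip at 40.3° against a target of 40.2°, at about 26 s; the hand-in gave no verdict.

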